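Put the garlic chopper back together

TASK

Put the little hand chopper back together so it is ready for the garlic: stand the blade column on the pin in the bowl, all the way down, then take the chopper's lid from the drying rack and close the bowl with it, neck down and handle up, seated flush all round. Do not force or drop the parts, and leave the garlic, lemon and lime where they lie.

Things in the scene. Friction and masses are not known exactly. Their poses are not given: they have to be found in the camera images.
- bowl_rim (a point): centre of the open mouth, level with the rim, of the chopper's bowl: a small clear round cup, 60 mm outside diameter (62 mm over a thin lip at the rim), 56 mm tall. Mouth and inside are 54 mm in diameter down to the floor. z axis up.
- bowl: the bowl; origin at the centre of the underside of its black rubber suction foot, 74 mm across and 6 mm high, which holds it fast (it does not move) on the wooden chopping board, whose top is 14 mm above the worktop
- bowl_floor (a point): middle of the bowl's inside floor, 50 mm below the rim; here stands the fixed upright steel pin, 8 mm in diameter, 19 mm tall above the floor, with a tapered tip. z axis up.
- column_center (a point): centre, half-way up, of the loose blade column, a white round shaft 66 mm tall that starts upright on its foot on the chopping board. z axis from foot to top. When home, its foot is on the bowl's floor, this point is 33 mm above bowl_floor, and its top stands 16 mm above the bowl's rim.
- blade_column: the blade column (45 g); origin at the centre of its foot. Its upper 36 mm (the part to grip) is 13 mm in diameter, tapering to 8 mm over the last 6; the hub below, 26 mm tall, is 18 mm in diameter, with an 11 mm bore 26 mm deep in its underside that goes over the pin. Two pairs of thin steel blades, 6 and 21 mm above the foot, reach 23 mm from the axis.
- lid_center (a point): centre of the grip band of the chopper's loose lid, a grey round cap. The band is 68 mm in diameter and 24 mm high (12 mm to each side of this point along the lid's z axis, which runs from neck to handle). Its lower shoulder rests on the bowl's rim when closed: this point is then 12 mm above bowl_rim.
- chopper_lid: the lid (about 120 g); origin at the centre of the neck's lower edge, 20 mm below lid_center. The neck (50 mm outside, 44 mm inside, 8 mm high, tapering to 44 mm outside and 40 mm inside over its lower 4 mm) enters the bowl's mouth. A central socket, 18 mm in diameter and 18 mm deep, opens between neck and band and goes over the blade column's top.
- lid_handle (a point): middle of the lid's white bar handle, 25.5 mm above lid_center along the lid's z axis: 42 mm long along the lid's x axis, 13 mm wide along its y axis, 13 mm thick, on a short stem 10 mm thick, with 7 mm of gap to the lid's top. While the lid leans in the rack the bar lies in the upright plane through the lid's axis.
- rack_middle (a point): point on the worktop under the middle of the fixed light-wood drying rack, 156 mm long along its x axis, 78 mm wide along y. The chopper's lid leans in its front (-x) place: axis raised 40 degrees from level, handle facing to the rack's -x and up, lid_center about 27 mm from this point. The rear place holds a plain flat steel jar lid, 80 mm across, fixed, not part of the job.
- rack_place (a point): middle of the rack's front place, between its two round rails (along x, at y = -22 and +22 mm, tops 25 mm high). Behind the lid stand two slanted dowels, 8 mm thick, at y = -18 and +18 mm, up to 70 mm high. Beyond 30 mm either way along y nothing but the 78 mm wide, 13 mm high feet: room for fingers beside the lid.
- water_maker: the fixed grey water carbonator behind and to the right of the rack, an obstacle: within 180 mm of its origin (centre of its underside) along x and 150 mm along y, up to 409 mm high; a low drip tray in front, a tall round column behind with a spout and a side lever that stick out. Keep arm and gripper clear of it.
- garlic_middle (a point): middle of a loose garlic bulb, 60 mm across and 59 mm tall, on the worktop behind the board; leave it
- lemon_middle (a point): middle of a loose lemon, 72 x 55 mm, on the worktop at the right; leave it
- lime_middle (a point): middle of a loose lime, 53 x 45 mm, on the worktop at the right; leave it
Things that resemble listed ones, but are neither listed nor needed, are in the scene too. Leave any blue or purple look-alike of the blade_column alone.

How it is judged (in metres and radians):
On the way:
1. the blade column stands on the bowl's pin, foot on the floor, and is let go before the lid is put on (horizontal distance between column_center and bowl_floor below 0.005 m and z of column_center in the frame of bowl_floor below 0.0355 m and angle between column_center's own z axis and vertical below 0.07 rad and contact force between the fingers and blade_column below 0.05 N and horizontal distance between lid_center and bowl_rim above 0.05 m), for 0.2 s.
At the end, for the whole second after the job is handed in: The blade column stands upright on the bowl's pin (within 5 mm of its axis, foot within 2.5 mm of the floor, tilt under 0.07 rad) and the lid closes the bowl neck down: centred within 4 mm, shoulder within 2.5 mm of the rim, handle up and level within 0.06 rad; both at rest (horizontal distance between column_center and bowl_floor below 0.005 m and z of column_center in the frame of bowl_floor below 0.0355 m and angle between column_center's own z axis and vertical below 0.07 rad and horizontal distance between lid_center and bowl_rim below 0.004 m and z of lid_center in the frame of bowl_rim between 0.008 and 0.0145 m and angle between lid_center's own z axis and vertical below 0.06 rad and linear speed of each of blade_column, chopper_lid below 0.02 m/s); the robot touches nothing.
It fails at once if the garlic, lemon or lime is moved by more than 30 mm (distance of any of garlic_middle, lemon_middle, lime_middle from where it was at the start of the episode above 0.03 m).
It fails at once if the lid or the blade column is pressed or dropped on the bowl with more than 60 N (contact force between any of chopper_lid, blade_column and bowl above 60 N).
It also fails if it takes over 67 s, if anything falls off the work surface, if the arm or the gripper's body presses on something with over 40 N, if the wrist force passes 120 N, or if a joint passes its speed limit or range.

ROBOT

A 6-joint arm with a two-finger parallel gripper is mounted at the origin on a cart in front of the work surface, level with it; the furniture and walls round the work are solid. World frame = base frame: x ahead of the robot, y to its left, z up, the work surface at z = 0. Lengths are in m, angles in degrees, forces in N, time in s.
With the tool pointing down it reaches from about 0.4 to 0.825 m from the base axis. Payload 7 kg.
Tool frame: the origin (TCP) lies between the finger pads; the fingertips stand 22 mm ahead of it and the grasp point (between the pads) lies 3 mm ahead of it; z points along the fingers, y is the line along which they close (so a half turn about z gives the same grasp; the last joint's range is limited). The gripper opens to 88 mm and grips with 3 to 60 N. Pads are 19 mm wide; open, the fingers measure 130 mm over their backs; the gripper's body (78 mm by 193 mm) begins 47 mm behind the grasp point.
Start: joints at [86.408, 20.546, 0.682, 0, -70.136, -16.507], TCP at [0.232, 0.634, 0.249] pointing down, gripper open.
Joint ranges: [-176.03, 176.03], [-82.01, 121.73], [-58.28, 71.71], [-173.87, 95.51], [-174.79, -0.11], [-173.66, 173.66]. Speed limits (degrees/s): [136.94, 136.94, 172.46, 180, 180, 180].

INTERFACE

Orientations are given as [roll, pitch, yaw] about the fixed x, y, z axes, in that order (R = Rz(yaw) Ry(pitch) Rx(roll)).
In Python, from plant import ctrl gives the robot as it stands.
- The arm moves only by the tool apply_moves, never from a script. Its argument "targets" is a list of rows, each an object with "travel": the shift along the tool's x, y, z in mm, a list of three; "roll": the turn about the tool's z in degrees; "jaw": the finger opening in mm, from 0 to 87.6. In form: [{"travel": [tx, ty, tz], "roll": roll, "jaw": jaw}, ...]. A call has 1 to 10 rows; each row shifts and turns the commanded pose from where the row before left it, along the tool's axes as they then stand; what a row does not reach is not made up. A row lasts 1/10 s, in which the tool goes at most 50 mm and 8.59 degrees, less where a joint would pass 70% of its speed; a pose out of reach is approached as far as the arm can. A call with a gripper value outside its range is refused whole. The fingers move at their own pace and stop on an object; the grip force is fixed at half the most. Time passes only in rows, so rows that do not move let the fingers close. It gives the time, the measured TCP pose, the force, the opening and the grip force at its end, in the units of the state.
- ctrl.get_obs(): the state, without advancing time (a new reading comes with each control period).
- ctrl.snapshot(name): name is "side" or "top" or "wrist"; returns the picture (384x512x3 uint8, red, green, blue); there is no depth.
- ctrl.calibration(name): a dict with "K" (3x3 intrinsics, pixels), "extrinsics" (4x4, takes a point from camera to world coordinates); the wrist camera has in their place "hand_eye" (4x4, takes a point from camera to tool coordinates, whose origin is the TCP and whose axes are the flange's). Camera axes: x right, y down, z forward; pixel columns grow to the right and rows downward; lengths in m; the calibration is good to about 2 mm. The wrist camera is an equidistant fisheye: a pixel r from the principal point sees the ray r / f radians off the axis. A picture is of the moment at which its call begins: read the wrist's pose just before it. calibration takes no time and is no camera call.
- ctrl.close_job(): hands the job in; it is judged then, once.
The state is a dict: "clock": time; "joint_pos": joint angles; "qvel": joint speeds; "tau": joint torques, N m; "tool_pos": TCP position; "orientation": TCP orientation; "force": force on the tool from outside, world axes, zero at the start; "moment": the same for the moment, N m; "opening": finger opening in m; "gripper_force": force on a finger pad.
Only numpy, scipy, OpenCV 4.12 (cv2) and the standard library are available. Lean on these libraries where they do the work, as an engineer would, in place of code of your own. Each camera call takes 0.05 s, during which the arm holds its last target. There are 200 camera calls.

## Working session

There is one attempt and no reset: what is moved stays moved. The work goes in short steps, Python scripts to look and compute and a tool call to move; the robot and the scene stay as the last step left them, time stands still between calls to the robot, and variables do not carry over. Pictures are saved under pics/ and viewed, at most 10 in all, crops included, and the job is handed in when it is done.

Besides the shell and the picture viewer there is one more tool, called after "Emit:" as name(argument=value, ...), one argument or row to a line, values as JSON. apply_moves: Moves the arm, as the interface text tells. Its arguments: {"type":"object","properties":{"targets":{"type":"array","items":{"type":"object","properties":{"travel":{"type":"array","items":{"type":"number"}},"roll":{"type":"number"},"jaw":{"type":"number"}}}}},"required":["targets"]}

```bash
ls; mkdir -p pics
python3 - <<'E'
from plant import ctrl
import cv2,numpy as np
np.set_printoptions(suppress=True,precision=4)
print(ctrl.get_obs())
for n in ("side","top","wrist"):
    cv2.imwrite(f"pics/{n}0.png",ctrl.snapshot(n)[:,:,::-1]); print(n,ctrl.calibration(n))
E
```

```text
pics
{'clock': 0.0, 'joint_pos': array([ 86.4083,  20.5919,   0.6341,  -0.0207, -70.1358, -16.5053]), 'qvel': array([ 0.0289,  0.0479,  0.0041, -0.084 ,  0.0267, -0.0485]), 'tau': array([  0.001 , -58.2713,  29.307 ,   6.9977,   0.0072,  -0.0002]), 'tool_pos': array([0.2318, 0.6335, 0.2476]), 'orientation': array([179.9048,  -0.008 , -20.1041]), 'force': array([-0.3149, -0.6125,  0.2776]), 'moment': array([-0.0011,  0.0163, -0.0193]), 'gripper_force': 0.0, 'opening': 0.08743240566971135}
side {'K': array([[346.5391,   0.    , 257.4499],
       [  0.    , 346.5391, 194.2397],
       [  0.    ,   0.    ,   1.    ]]), 'extrinsics': array([[-0.8659, -0.3112,  0.3916,  0.2207],
       [-0.4999,  0.5661, -0.6555,  0.5522],
       [-0.0177, -0.7633, -0.6457,  0.6655],
       [ 0.    ,  0.    ,  0.    ,  1.    ]])}
top {'K': array([[370.4968,   0.    , 257.4205],
       [  0.    , 370.4968, 188.8694],
       [  0.    ,   0.    ,   1.    ]]), 'extrinsics': array([[ 0.0087, -0.9949,  0.1001,  0.4349],
       [-1.    , -0.009 , -0.0029, -0.0487],
       [ 0.0037, -0.1001, -0.995 ,  1.2745],
       [ 0.    ,  0.    ,  0.    ,  1.    ]])}
wrist {'K': array([[297.3186,   0.    , 258.1312],
       [  0.    , 297.3186, 192.9135],
       [  0.    ,   0.    ,   1.    ]]), 'hand_eye': array([[-0.0005, -0.9676, -0.2525,  0.0672],
       [ 1.    , -0.0003, -0.0008,  0.    ],
       [ 0.0008, -0.2525,  0.9676, -0.1359],
       [ 0.    ,  0.    ,  0.    ,  1.    ]])}
```

Run:
```python
import cv2
for n in ("side","top"):
    i=cv2.imread(f"pics/{n}0.png"); cv2.imwrite(f"pics/{n}0b.png",cv2.resize(i,(800,600),interpolation=cv2.INTER_CUBIC))
```

```text
(no output)
```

View pics/side0b.png

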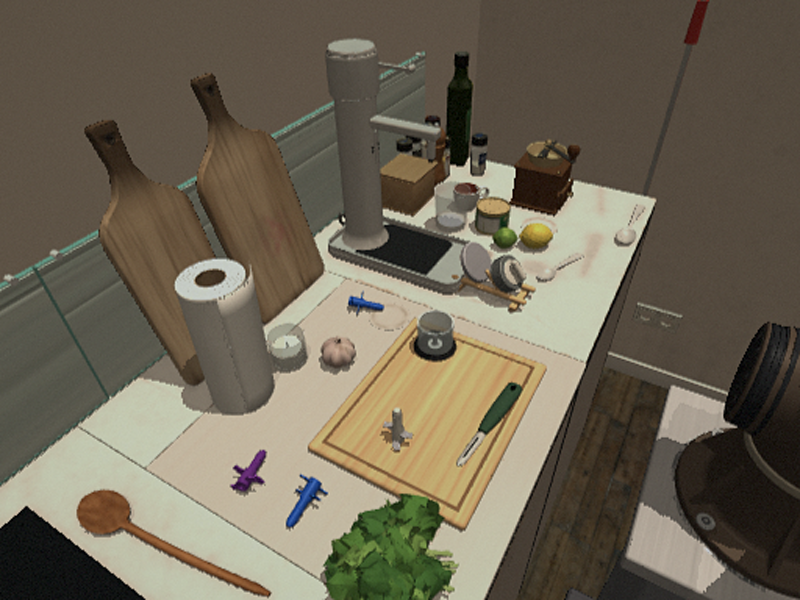

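View pics/top0b.png

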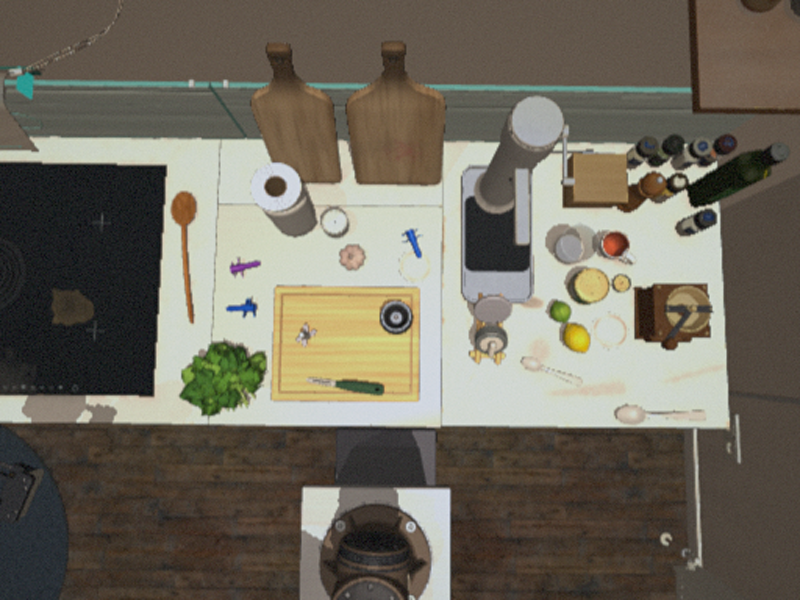

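Candidates for the blade column: the white upright one on the board, at side (397,430) and top (306,334). The blue ones at side (365,303) and (305,500) and the purple one at (250,470) are look-alikes. For the lid: the grey cap with handle at side (508,272) and top (489,343). The steel jar lid at side (475,262) is not it. I choose the white column and the front grey cap. The bowl is at top (396,316).

```bash
cat > h.py <<'E'
from plant import ctrl
import cv2,numpy as np
from scipy.spatial.transform import Rotation as R
np.set_printoptions(suppress=True,precision=4)
def T_tool(o):
    T=np.eye(4);T[:3,:3]=R.from_euler('xyz',o['orientation'],degrees=True).as_matrix();T[:3,3]=o['tool_pos'];return T
def ray(n,uv,o=None):
    c=ctrl.calibration(n);K=c['K'];x=(uv[0]-K[0,2])/K[0,0];y=(uv[1]-K[1,2])/K[1,1]
    if n=='wrist':
        r=np.hypot(x,y)+1e-12;d=np.array([np.sin(r)*x/r,np.sin(r)*y/r,np.cos(r)]);T=T_tool(o)@c['hand_eye']
    else: d=np.array([x,y,1.]);T=c['extrinsics']
    d=T[:3,:3]@d;return T[:3,3],d/np.linalg.norm(d)
def onz(n,uv,z,o=None):
    p,d=ray(n,uv,o);return p+d*(z-p[2])/d[2]
def proj(n,P,o=None):
    c=ctrl.calibration(n);K=c['K'];T=c['extrinsics'] if n!='wrist' else T_tool(o)@c['hand_eye']
    q=np.linalg.inv(T)@np.append(P,1);
    if n=='wrist':
        s=np.hypot(q[0],q[1]);th=np.arctan2(s,q[2]);a=q[:2]/s*th
    else:a=q[:2]/q[2]
    return a*K[0,0]+K[:2,2]
def tri(rs):
    A=0;b=0
    for p,d in rs:
        M=np.eye(3)-np.outer(d,d);A=A+M;b=b+M@p
    X=np.linalg.solve(A,b);return X,[np.linalg.norm((np.eye(3)-np.outer(d,d))@(X-p)) for p,d in rs]
E
python3 - <<'E'
from h import *
s=1.5625
print('col',onz('top',(306/s,332/s),.04),onz('side',(397/s,410/s),.08),onz('side',(397/s,447/s),.014))
print('bowl',onz('top',(396/s,316/s),.070),onz('side',(436/s,325/s),.07))
print('lidtri',tri([ray('top',(489/s,343/s)),ray('side',(508/s,272/s))]))
print('rack ends',[onz('top',(a/s,b/s),.025) for a,b in((475,357),(503,357))])
I=cv2.imread('pics/top0.png');J=cv2.imread('pics/side0.png')
a=cv2.resize(I[180:240,280:350],(400,343),interpolation=cv2.INTER_CUBIC)
b=cv2.resize(J[145:205,285:355],(400,343),interpolation=cv2.INTER_CUBIC)
c=cv2.resize(I[185:245,170:275],(400,229),interpolation=cv2.INTER_CUBIC)
d=cv2.resize(J[190:290,225:330],(400,381)[::1],interpolation=cv2.INTER_CUBIC)[:229+28]
c=cv2.copyMakeBorder(c,0,28,0,0,cv2.BORDER_CONSTANT)
cv2.imwrite('pics/crop1.png',np.vstack([np.hstack([a,b]),np.hstack([c,d])]))
E
```

```text
col [0.4783 0.1518 0.04  ] [0.47   0.1554 0.08  ] [0.4647 0.1676 0.014 ]
bowl [ 0.5122 -0.0396  0.07  ] [ 0.5067 -0.0318  0.07  ]
lidtri (array([ 0.4596, -0.2339,  0.0611]), [np.float64(0.0016716773284248287), np.float64(0.0016716773284248556)])
rack ends [array([ 0.4284, -0.2097,  0.025 ]), array([ 0.429 , -0.2699,  0.025 ])]
```

View pics/crop1.png

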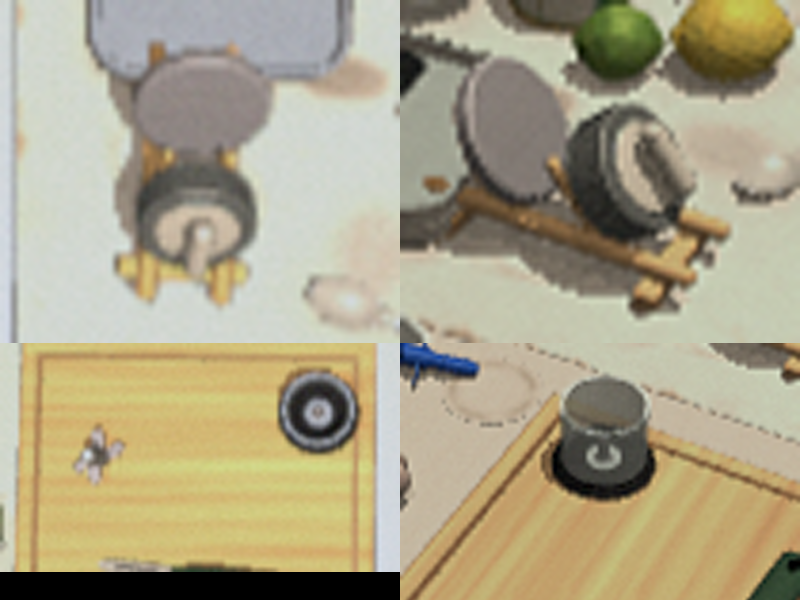

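The crops confirm it. The white column stands upright at top-crop (97,455), the bowl with its pin at (318,412), and the grey lid with handle toward the robot is in the front place at (195,215). The steel jar lid is behind it.

Emit:
apply_moves(
  targets=[
    {"travel": [33,30.5,4],"roll": 0,"jaw": 87},
    {"travel": [33,30.5,4],"roll": 0,"jaw": 87},
    {"travel": [33,30.5,4],"roll": 0,"jaw": 87},
    {"travel": [33,30.5,4],"roll": 0,"jaw": 87},
    {"travel": [33,30.5,4],"roll": 0,"jaw": 87},
    {"travel": [33,30.5,4],"roll": 0,"jaw": 87},
    {"travel": [33,30.5,4],"roll": 0,"jaw": 87},
    {"travel": [33,30.5,4],"roll": 0,"jaw": 87},
    {"travel": [33,30.5,4],"roll": 0,"jaw": 87},
    {"travel": [33,30.5,4],"roll": 0,"jaw": 87},
  ],
)

```text
clock: 1.15
tool_pos: [0.4374, 0.2323, 0.2085]
orientation: [-180.0, -0.0, -20.1]
force: [1.7, 0.9, -0.1]
opening: 0.0872
gripper_force: 0.0
```

Emit:
apply_moves(
  targets=[
    {"travel": [33,30.5,4],"roll": 0,"jaw": 87},
    {"travel": [33,30.5,4],"roll": 0,"jaw": 87},
    {"travel": [0,0,0],"roll": -6.7,"jaw": 87},
    {"travel": [0,0,0],"roll": -6.7,"jaw": 87},
    {"travel": [0,0,0],"roll": -6.7,"jaw": 87},
    {"travel": [0,0,0],"roll": 0,"jaw": 87},
    {"travel": [0,0,0],"roll": 0,"jaw": 87},
  ],
)

```text
clock: 1.85
tool_pos: [0.478, 0.154, 0.2004]
orientation: [180.0, 0.0, -0.2]
force: [0.2, -0.1, 0.5]
opening: 0.0867
gripper_force: 0.0
```

Run:
```python
from h import *
o=ctrl.get_obs();print(o['clock'],o['tool_pos'],o['orientation'],o['joint_pos'],o['force'])
w=ctrl.snapshot('wrist')[:,:,::-1];cv2.imwrite('pics/w1.png',w)
cv2.imwrite('pics/w1b.png',cv2.resize(w,(800,600),interpolation=cv2.INTER_CUBIC))
for P in([.474,.155,.08],[.51,-.036,.07]):print(proj('wrist',P,o)*1.5625)
```

```text
1.85 [0.478  0.154  0.2004] [179.9937   0.0134  -0.1929] [ 40.3135   6.4522 -24.7381  -0.0046 -58.8241  49.496 ] [ 0.2352 -0.1087  0.4562]
[402.2878 308.705 ]
[690.4354 250.3131]
```

View pics/w1b.png

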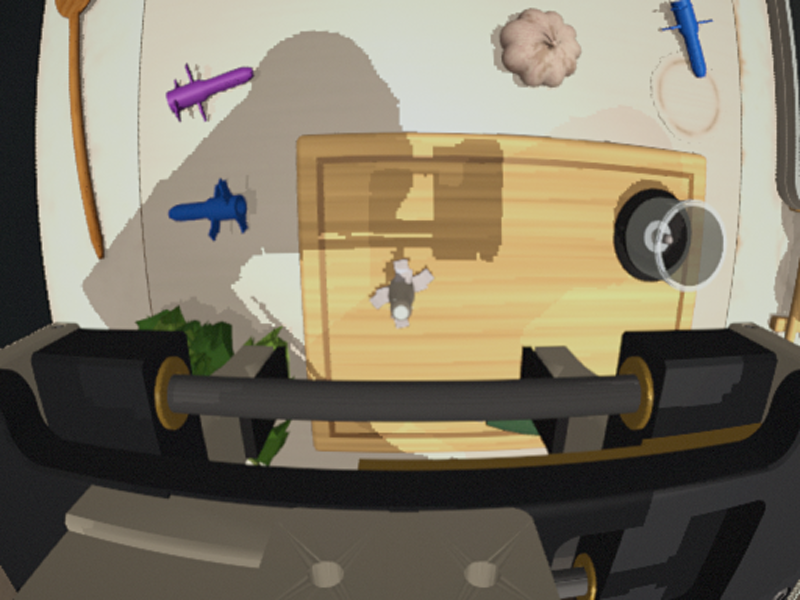

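The wrist view shows the white column's top at (401,313) in the 800 px picture, and the bowl's rim circle at about (689,245) with the pin near (663,238). The look-alikes lie well off to the left and at the top right.

Run:
```python
from h import *
o=ctrl.get_obs();s=1.5625
w=cv2.imread('pics/w1.png');a=w[193:208,245:270].min(2);ys,xs=np.nonzero(a>190);c=(xs.mean()+245,ys.mean()+193)
print(len(xs),c,np.array(c)*s, onz('wrist',c,.08,o))
print('rim',onz('wrist',(689/s,245/s),.07,o),'pin',onz('wrist',(663/s,238/s),.039,o))
for z in(0.003,.022): print('tcp',proj('wrist',o['tool_pos']-[0,0,z],o)*s)
```

```text
51 (np.float64(256.3333333333333), np.float64(199.64705882352942)) [400.5208 311.9485] [0.4721 0.1561 0.08  ]
rim [ 0.5136 -0.0343  0.07  ] pin [ 0.514  -0.0317  0.039 ]
tcp [404.2647 392.3076]
tcp [404.198  369.8932]
```

Emit:
apply_moves(
  targets=[
    {"travel": [-6,-2,25],"roll": 0,"jaw": 40},
    {"travel": [0,0,25],"roll": 0,"jaw": 40},
    {"travel": [0,0,25],"roll": 0,"jaw": 40},
    {"travel": [0,0,15],"roll": 0,"jaw": 40},
    {"travel": [0,0,12],"roll": 0,"jaw": 40},
    {"travel": [0,0,10],"roll": 0,"jaw": 40},
    {"travel": [0,0,0],"roll": 0,"jaw": 40},
  ],
)

```text
clock: 2.6
tool_pos: [0.4716, 0.1558, 0.0875]
orientation: [179.9, 0.1, -0.0]
force: [0.1, -1.3, -0.3]
opening: 0.0417
gripper_force: 0.0
```

Run:
```python
from h import *
o=ctrl.get_obs();print(o['clock'],o['tool_pos'],o['force'])
w=ctrl.snapshot('wrist')[:,:,::-1];cv2.imwrite('pics/w2.png',w)
cv2.imwrite('pics/w2b.png',cv2.resize(w[130:290,150:370],(800,582),interpolation=cv2.INTER_CUBIC))
```

```text
2.6 [0.4716 0.1558 0.0875] [ 0.081  -1.2639 -0.3392]
```

View pics/w2b.png

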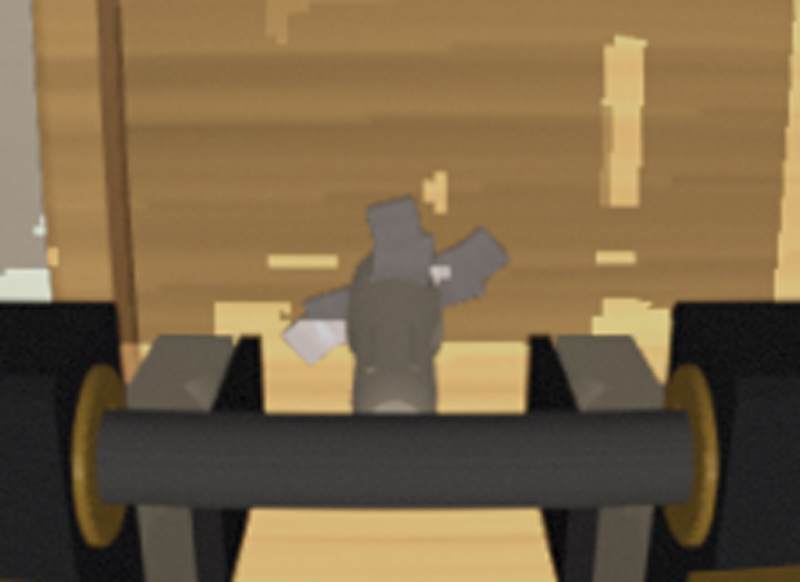

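The column stands centred between the fingers: its shaft is at (394,390) in the crop, and the pads' inner edges are at 262 and 528. Closing and lifting.

Emit:
apply_moves(
  targets=[
    {"travel": [0,0,0],"roll": 0,"jaw": 20},
    {"travel": [0,0,0],"roll": 0,"jaw": 8},
    {"travel": [0,0,0],"roll": 0,"jaw": 0},
    {"travel": [0,0,0],"roll": 0,"jaw": 0},
    {"travel": [0,0,0],"roll": 0,"jaw": 0},
    {"travel": [0,0,0],"roll": 0,"jaw": 0},
  ],
)

```text
clock: 3.25
tool_pos: [0.4723, 0.1562, 0.0889]
orientation: [-180.0, -0.0, 0.0]
force: [0.1, 0.4, 2.7]
opening: 0.0113
gripper_force: 30.0
```

Emit:
apply_moves(
  targets=[
    {"travel": [0,0,-10],"roll": 0,"jaw": 0},
    {"travel": [0,0,-20],"roll": 0,"jaw": 0},
    {"travel": [0,0,-30],"roll": 0,"jaw": 0},
    {"travel": [0,0,-20],"roll": 0,"jaw": 0},
    {"travel": [0,0,0],"roll": 0,"jaw": 0},
    {"travel": [0,0,0],"roll": 0,"jaw": 0},
  ],
)

```text
clock: 3.85
tool_pos: [0.472, 0.1562, 0.1691]
orientation: [-179.9, -0.0, -0.0]
force: [0.1, -0.5, -0.7]
opening: 0.0114
gripper_force: 30.0
```

Run:
```python
from h import *
o=ctrl.get_obs();print(o['clock'],o['tool_pos'],o['orientation'],o['force'],o['opening'])
w=ctrl.snapshot('wrist')[:,:,::-1];cv2.imwrite('pics/w3.png',w)
s=ctrl.snapshot('side')[:,:,::-1];cv2.imwrite('pics/s3.png',s)
u,v=proj('side',o['tool_pos']-[0,0,.03]).astype(int)
A=cv2.resize(w[130:290,180:340],(400,400),interpolation=cv2.INTER_CUBIC)
B=cv2.resize(s[v-40:v+40,u-40:u+40],(400,400),interpolation=cv2.INTER_CUBIC);print(u,v)
cv2.imwrite('pics/c3.png',np.hstack([A,B]))
```

```text
3.85 [0.472  0.1562 0.1691] [-179.9428   -0.0387   -0.0089] [ 0.1131 -0.481  -0.7196] 0.011354231145183195
252 243
```

View pics/c3.png

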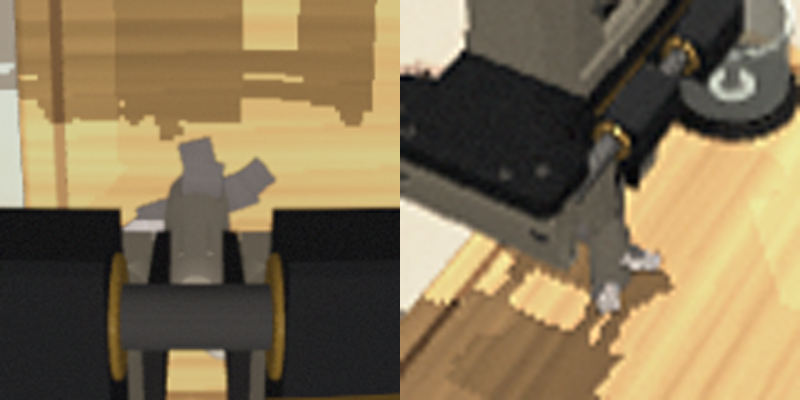

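Run:
```python
from h import *
o=ctrl.get_obs()
w=cv2.imread('pics/w3.png')
for c in(252,255,258,261,264): print(c,list(w[182:248,c].mean(1).astype(int)))
zf=.1691-.022-.053
for h,r in((.026,9),(.021,23),(0,9),(.066,4),(.03,6.5)):
  print(h,[proj('wrist',[.472+k*r/1e3,.1562,zf+h],o) for k in(-1,0,1)])
```

```text
252 [np.int64(117), np.int64(120), np.int64(157), np.int64(173), np.int64(157), np.int64(124), np.int64(108), np.int64(110), np.int64(111), np.int64(118), np.int64(127), np.int64(129), np.int64(148), np.int64(162), np.int64(166), np.int64(168), np.int64(163), np.int64(147), np.int64(116), np.int64(94), np.int64(93), np.int64(91), np.int64(90), np.int64(91), np.int64(92), np.int64(87), np.int64(88), np.int64(92), np.int64(94), np.int64(94), np.int64(91), np.int64(92), np.int64(91), np.int64(91), np.int64(91), np.int64(92), np.int64(91), np.int64(91), np.int64(88), np.int64(88), np.int64(87), np.int64(90), np.int64(88), np.int64(87), np.int64(87), np.int64(89), np.int64(90), np.int64(87), np.int64(88), np.int64(105), np.int64(97), np.int64(91), np.int64(93), np.int64(96), np.int64(97), np.int64(100), np.int64(100), np.int64(103), np.int64(104), np.int64(107), np.int64(112), np.int64(80), np.int64(43), np.int64(40), np.int64(43), np.int64(49)]
255 [np.int64(175), np.int64(172), np.int64(173), np.int64(169), np.int64(136), np.int64(106), np.int64(110), np.int64(109), np.int64(109), np.in
[... 3470 characters left out ...]
(114), np.int64(100), np.int64(95), np.int64(95), np.int64(97), np.int64(98), np.int64(102), np.int64(103), np.int64(105), np.int64(106), np.int64(109), np.int64(112), np.int64(83), np.int64(41), np.int64(39), np.int64(45), np.int64(48)]
0.026 [array([257.9027, 233.2379]), array([257.8901, 220.5807]), array([257.8775, 207.5188])]
0.021 [array([257.9268, 248.938 ]), array([257.896, 218.039]), array([257.8649, 184.6922])]
0 [array([257.9287, 219.9931]), array([257.9181, 208.5564]), array([257.9075, 196.8321])]
0.066 [array([257.8387, 253.0278]), array([257.8309, 246.2966]), array([257.823 , 239.4205])]
0.03 [array([257.8945, 232.0382]), array([257.8852, 222.7038]), array([257.8758, 213.146 ])]
```

The hub and shaft edges agree with the column being upright and on the tool axis to about 1 mm. Now to look at the bowl from close above.

Emit:
apply_moves(
  targets=[
    {"travel": [0,0,-11],"roll": 0,"jaw": 0},
    {"travel": [0,38,0],"roll": 0,"jaw": 0},
    {"travel": [0,38,0],"roll": 0,"jaw": 0},
    {"travel": [0,38,0],"roll": 0,"jaw": 0},
    {"travel": [0,38,0],"roll": 0,"jaw": 0},
    {"travel": [0,38,0],"roll": 0,"jaw": 0},
    {"travel": [0,0,0],"roll": 0,"jaw": 0},
    {"travel": [0,0,0],"roll": 0,"jaw": 0},
  ],
)

```text
clock: 4.75
tool_pos: [0.472, -0.0348, 0.1797]
orientation: [180.0, 0.0, -0.1]
force: [1.0, 0.3, -1.0]
opening: 0.0112
gripper_force: 30.0
```

Run:
```python
from h import *
o=ctrl.get_obs();print(o['clock'],o['tool_pos'],o['orientation'],o['joint_pos'])
w=ctrl.snapshot('wrist')[:,:,::-1];cv2.imwrite('pics/w4.png',w)
u,v=proj('wrist',[.5136,-.0335,.065],o);print(u,v)
x0,y0=int(u)-60,int(v)-45;print(x0,y0)
cv2.imwrite('pics/c4.png',cv2.resize(w[y0:y0+90,x0:x0+120],(800,600),interpolation=cv2.INTER_CUBIC))
```

```text
4.75 [ 0.472  -0.0348  0.1797] [179.9878   0.0228  -0.1258] [ 19.6963   4.838  -29.6567   0.0045 -55.531   70.1753]
256.90881518719317 147.3420497705712
196 102
```

View pics/c4.png

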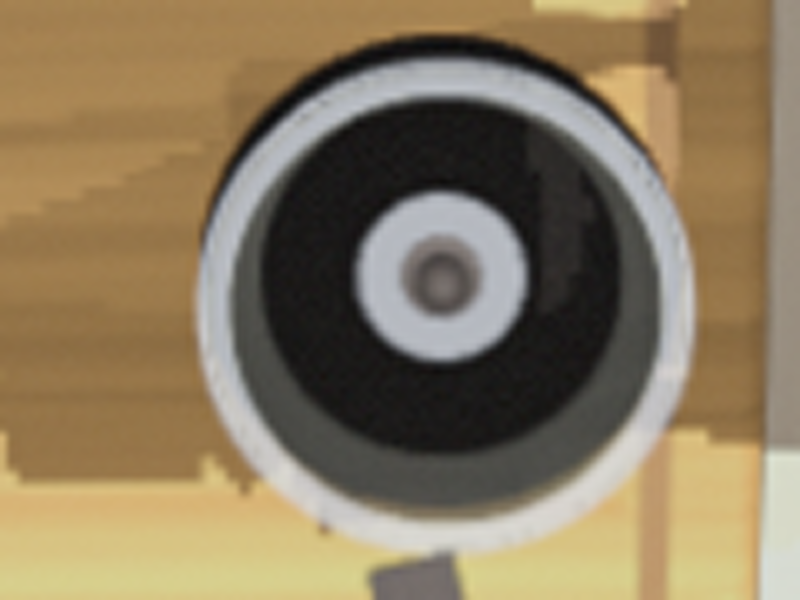

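A clear view: the rim's outer circle is centred at about (445,304) and the pin with its white ring at about (441,277) in the crop.

Run:
```python
from h import *
o=ctrl.get_obs();k=120/800
f=lambda a,b:(196+a*k-.4,102+b*k-.4)
print('rim',onz('wrist',f(445.5,304),.070,o))
print('pin',onz('wrist',f(441,276),.036,o),'ring',onz('wrist',f(441,277),.022,o))
```

```text
rim [ 0.5144 -0.0373  0.07  ]
pin [ 0.5149 -0.0371  0.036 ] ring [ 0.5135 -0.0373  0.022 ]
```

Emit:
apply_moves(
  targets=[
    {"travel": [21,1.2,0],"roll": 0,"jaw": 0},
    {"travel": [21.2,1.2,0],"roll": 0,"jaw": 0},
    {"travel": [0,0,15],"roll": 0,"jaw": 0},
    {"travel": [0,0,15],"roll": 0,"jaw": 0},
    {"travel": [0,0,15],"roll": 0,"jaw": 0},
    {"travel": [0,0,10],"roll": 0,"jaw": 0},
    {"travel": [0,0,0],"roll": 0,"jaw": 0},
    {"travel": [0,0,0],"roll": 0,"jaw": 0},
    {"travel": [0,0,0],"roll": 0,"jaw": 0},
  ],
)

```text
clock: 5.7
tool_pos: [0.5148, -0.036, 0.1253]
orientation: [-180.0, -0.1, 0.0]
force: [-0.2, -0.5, 0.4]
opening: 0.0112
gripper_force: 30.0
```

Emit:
apply_moves(
  targets=[
    {"travel": [0,0,0],"roll": 0,"jaw": 0},
  ],
)

```text
clock: 5.8
tool_pos: [0.5147, -0.0361, 0.1253]
orientation: [-180.0, -0.1, 0.0]
force: [0.1, 1.2, 0.1]
opening: 0.0111
gripper_force: 30.0
```

Emit:
apply_moves(
  targets=[
    {"travel": [0,0,0],"roll": 0,"jaw": 0},
  ],
)

```text
clock: 5.9
tool_pos: [0.5146, -0.0363, 0.1251]
orientation: [-180.0, -0.1, 0.0]
force: [-0.5, -0.2, -1.0]
opening: 0.0112
gripper_force: 30.0
```

Emit:
apply_moves(
  targets=[
    {"travel": [0,0,0],"roll": 0,"jaw": 0},
  ],
)

```text
clock: 6.0
tool_pos: [0.5144, -0.0363, 0.1249]
orientation: [-180.0, -0.0, -0.0]
force: [0.1, -0.7, 0.4]
opening: 0.0108
gripper_force: 30.0
```

Emit:
apply_moves(
  targets=[
    {"travel": [0,0.8,3],"roll": 0,"jaw": 0},
    {"travel": [0,0,3],"roll": 0,"jaw": 0},
    {"travel": [0,0,3],"roll": 0,"jaw": 0},
    {"travel": [0,0,2],"roll": 0,"jaw": 0},
    {"travel": [0,0,2],"roll": 0,"jaw": 0},
    {"travel": [0,0,2],"roll": 0,"jaw": 0},
    {"travel": [0,0,0],"roll": 0,"jaw": 0},
  ],
)

```text
clock: 6.7
tool_pos: [0.5141, -0.0371, 0.1092]
orientation: [180.0, 0.0, -0.0]
force: [-0.2, -0.6, 0.2]
opening: 0.0112
gripper_force: 30.0
```

Emit:
apply_moves(
  targets=[
    {"travel": [0,0,2],"roll": 0,"jaw": 0},
    {"travel": [0,0,2],"roll": 0,"jaw": 0},
    {"travel": [0,0,2],"roll": 0,"jaw": 0},
    {"travel": [0,0,2],"roll": 0,"jaw": 0},
    {"travel": [0,0,2],"roll": 0,"jaw": 0},
    {"travel": [0,0,0],"roll": 0,"jaw": 0},
    {"travel": [0,0,0],"roll": 0,"jaw": 0},
  ],
)

```text
clock: 7.4
tool_pos: [0.5143, -0.0371, 0.0995]
orientation: [180.0, 0.0, 0.0]
force: [-0.0, -0.3, -0.4]
opening: 0.0112
gripper_force: 30.0
```

Emit:
apply_moves(
  targets=[
    {"travel": [0,0,1],"roll": 0,"jaw": 0},
    {"travel": [0,0,1],"roll": 0,"jaw": 0},
    {"travel": [0,0,0],"roll": 0,"jaw": 0},
    {"travel": [0,0,0],"roll": 0,"jaw": 0},
  ],
)

```text
clock: 7.8
tool_pos: [0.5143, -0.0371, 0.0976]
orientation: [180.0, 0.0, 0.0]
force: [0.0, 0.3, -0.4]
opening: 0.0115
gripper_force: 30.0
```

Emit:
apply_moves(
  targets=[
    {"travel": [0,0,1],"roll": 0,"jaw": 0},
    {"travel": [0,0,1],"roll": 0,"jaw": 0},
    {"travel": [0,0,0.5],"roll": 0,"jaw": 0},
    {"travel": [0,0,0],"roll": 0,"jaw": 0},
  ],
)

```text
clock: 8.2
tool_pos: [0.5143, -0.0371, 0.095]
orientation: [180.0, 0.0, 0.0]
force: [0.3, 0.4, 0.0]
opening: 0.0112
gripper_force: 30.0
```

Emit:
apply_moves(
  targets=[
    {"travel": [0,0,0.7],"roll": 0,"jaw": 0},
    {"travel": [0,0,0],"roll": 0,"jaw": 0},
  ],
)

```text
clock: 8.4
tool_pos: [0.5148, -0.0371, 0.0949]
orientation: [180.0, -0.1, 0.0]
force: [-0.7, 0.3, 3.4]
opening: 0.0112
gripper_force: 30.0
```

Floor contact felt (3.4 N). Releasing, rising and checking.

Emit:
apply_moves(
  targets=[
    {"travel": [0,0,0],"roll": 0,"jaw": 20},
    {"travel": [0,0,0],"roll": 0,"jaw": 35},
    {"travel": [0,0,0],"roll": 0,"jaw": 50},
    {"travel": [0,0,-5],"roll": 0,"jaw": 50},
    {"travel": [0,0,-20],"roll": 0,"jaw": 60},
    {"travel": [0,0,-35],"roll": 0,"jaw": 80},
    {"travel": [-20,0,-25],"roll": 0,"jaw": 87},
    {"travel": [-20,0,0],"roll": 0,"jaw": 87},
    {"travel": [0,0,0],"roll": 0,"jaw": 87},
    {"travel": [0,0,0],"roll": 0,"jaw": 87},
  ],
)

```text
clock: 9.4
tool_pos: [0.4742, -0.0371, 0.1799]
orientation: [-180.0, -0.1, 0.0]
force: [0.4, 0.3, 0.9]
opening: 0.0843
gripper_force: 0.0
```

Run:
```python
from h import *
o=ctrl.get_obs();print(o['clock'],o['tool_pos'],o['orientation'])
w=ctrl.snapshot('wrist')[:,:,::-1];cv2.imwrite('pics/w5.png',w)
u,v=proj('wrist',[.5143,-.0372,.065],o)
x0,y0=int(u)-60,int(v)-45;print(x0,y0)
for P in([.5143,-.0372,.086],[.5143,-.0372,.080],[.5143,-.0372,.046]):print((proj('wrist',P,o)-[x0,y0])*800/120)
cv2.imwrite('pics/c5.png',cv2.resize(w[y0:y0+90,x0:x0+120],(800,600),interpolation=cv2.INTER_CUBIC))
```

```text
9.4 [ 0.4742 -0.0371  0.1799] [-179.9814   -0.0583    0.0201]
198 104
[405.2108 321.114 ]
[405.1486 315.2674]
[404.8477 286.9934]
```

View pics/c5.png

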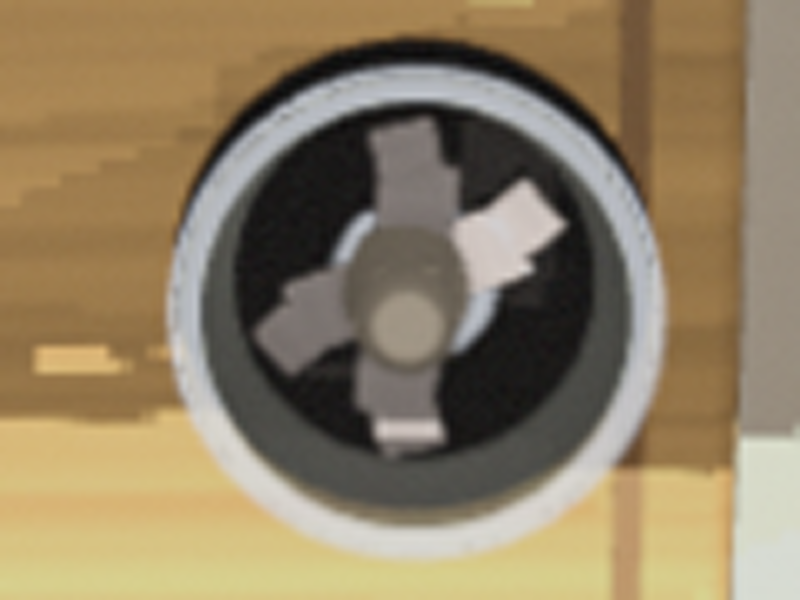

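The column is seated: its top is at (407,326) where (405,321) was predicted for home, and its foot is in the ring. The rim circle is centred at (417,311). On to the lid.

Emit:
apply_moves(
  targets=[
    {"travel": [0,0,-25],"roll": 0,"jaw": 87},
    {"travel": [-11,40,0],"roll": 0,"jaw": 87},
    {"travel": [-11,40,0],"roll": 0,"jaw": 87},
    {"travel": [-11,40,0],"roll": 0,"jaw": 87},
    {"travel": [-11,40,0],"roll": 0,"jaw": 87},
    {"travel": [-11,37,0],"roll": 0,"jaw": 87},
    {"travel": [0,0,0],"roll": 0,"jaw": 87},
    {"travel": [0,0,0],"roll": 0,"jaw": 87},
    {"travel": [0,0,0],"roll": 0,"jaw": 87},
  ],
)

```text
clock: 10.35
tool_pos: [0.4197, -0.2339, 0.204]
orientation: [-180.0, 0.0, -0.0]
force: [0.5, 0.6, -0.2]
opening: 0.0872
gripper_force: 0.0
```

Run:
```python
from h import *
o=ctrl.get_obs();print(o['clock'],o['tool_pos'],o['orientation'],o['joint_pos'])
w=ctrl.snapshot('wrist')[:,:,::-1];cv2.imwrite('pics/w6.png',w)
u,v=proj('wrist',[.46,-.234,.06],o)
x0,y0=int(u)-80,int(v)-60;print(x0,y0)
cv2.imwrite('pics/c6.png',cv2.resize(w[y0:y0+120,x0:x0+160],(800,600),interpolation=cv2.INTER_CUBIC))
```

```text
10.35 [ 0.4197 -0.2339  0.204 ] [-179.9943    0.0406   -0.0008] [ -5.6045   4.1355 -26.8674  -0.0019 -59.0381  95.6047]
178 85
```

View pics/c6.png

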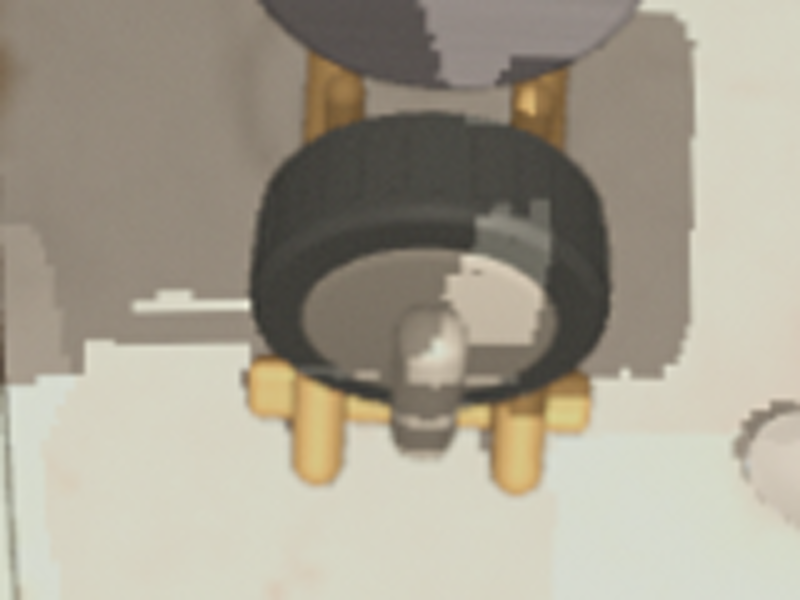

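The lid is in the front place: band edges at (250,255) and (610,265), handle bar from (433,320) to (424,440), and rail ends at (317,475) and (517,483). So the rack is turned by about 2.5°.

Run:
```python
from h import *
o=ctrl.get_obs()
f=lambda a,b:(178+a/5-.4,85+b/5-.4)
for n,(a,b),z in(('bandL',(250,255),.053),('bandR',(610,265),.053),('footL',(250,388),.013),('footR',(590,403),.013),('railL',(317,475),.025),('railR',(517,483),.025),('bandtop',(438,112),.053+.026-.0077),('facebot',(428,390),.053-.026+.0077),('barlow',(424,440),.053+.0164-.016)):
    print(n,onz('wrist',f(a,b),z,o))
c=np.array([.469,-.236,.053]);ax=np.array([-.766,0,.643]);e=np.array([.643,0,.766])
for n,q in(('c+12ax+34e',12*ax+34*e),('-12+34e',-12*ax+34*e),('12-34',12*ax-34*e),('bar low',25.5*ax-21*e),('bar hi',32*ax+21*e)):
    print(n,(proj('wrist',c+q/1e3,o)-[178,85])*5)
```

```text
bandL [ 0.4691 -0.2037  0.053 ]
bandR [ 0.4674 -0.2733  0.053 ]
footL [ 0.4369 -0.1991  0.013 ]
footR [ 0.4336 -0.275   0.013 ]
railL [ 0.4196 -0.2145  0.025 ]
railR [ 0.4179 -0.258   0.025 ]
bandtop [ 0.496  -0.2394  0.0713]
facebot [ 0.4397 -0.2384  0.0347]
barlow [ 0.4327 -0.2373  0.0534]
c+12ax+34e [417.5978 190.9897]
-12+34e [416.8085  87.5274]
12-34 [414.5203 396.5089]
bar low [415.3028 421.5975]
bar hi [417.519  331.2085]
```

Emit:
apply_moves(
  targets=[
    {"travel": [24,2,0],"roll": 0,"jaw": 87},
    {"travel": [24,2,20],"roll": 2.5,"jaw": 87},
    {"travel": [0,0,30],"roll": 0,"jaw": 87},
    {"travel": [0,0,30],"roll": 0,"jaw": 87},
    {"travel": [0,0,20],"roll": 0,"jaw": 87},
    {"travel": [0,0,15],"roll": 0,"jaw": 87},
    {"travel": [0,0,0],"roll": 0,"jaw": 87},
    {"travel": [0,0,0],"roll": 0,"jaw": 87},
  ],
)

```text
clock: 11.2
tool_pos: [0.4679, -0.2374, 0.0896]
orientation: [180.0, 0.0, -2.4]
force: [-0.3, 0.3, -0.7]
opening: 0.087
gripper_force: 0.0
```

Emit:
apply_moves(
  targets=[
    {"travel": [0,0,10],"roll": 0,"jaw": 87},
    {"travel": [0,0,10],"roll": 0,"jaw": 87},
    {"travel": [0,0,10],"roll": 0,"jaw": 87},
    {"travel": [0,0,0],"roll": 0,"jaw": 87},
  ],
)

```text
clock: 11.6
tool_pos: [0.4662, -0.238, 0.0578]
orientation: [-180.0, 0.1, -2.5]
force: [0.0, 0.0, 0.7]
opening: 0.087
gripper_force: 0.0
```

Emit:
apply_moves(
  targets=[
    {"travel": [0,0,0],"roll": 0,"jaw": 75},
    {"travel": [0,0,0],"roll": 0,"jaw": 70},
    {"travel": [0,0,0],"roll": 0,"jaw": 66},
    {"travel": [0,0,0],"roll": 0,"jaw": 55},
    {"travel": [0,0,0],"roll": 0,"jaw": 50},
    {"travel": [0,0,0],"roll": 0,"jaw": 50},
    {"travel": [0,0,0],"roll": 0,"jaw": 50},
  ],
)

```text
clock: 12.3
tool_pos: [0.4676, -0.2383, 0.0598]
orientation: [180.0, -0.0, -2.5]
force: [-0.2, -1.0, 5.7]
opening: 0.0676
gripper_force: 30.0
```

Emit:
apply_moves(
  targets=[
    {"travel": [0,0,-5],"roll": 0,"jaw": 50},
    {"travel": [0,0,-10],"roll": 0,"jaw": 50},
    {"travel": [0,0,-15],"roll": 0,"jaw": 50},
    {"travel": [0,0,-20],"roll": 0,"jaw": 50},
    {"travel": [0,0,-20],"roll": 0,"jaw": 50},
    {"travel": [0,0,-20],"roll": 0,"jaw": 50},
    {"travel": [0,0,0],"roll": 0,"jaw": 50},
  ],
)

```text
clock: 13.0
tool_pos: [0.4688, -0.2384, 0.1526]
orientation: [180.0, -0.3, -2.5]
force: [1.6, -0.3, -1.1]
opening: 0.0676
gripper_force: 30.0
```

Run:
```python
from h import *
o=ctrl.get_obs();print(o['clock'],o['tool_pos'],o['force'],o['opening'])
w=ctrl.snapshot('wrist')[:,:,::-1];cv2.imwrite('pics/w7.png',w)
s=ctrl.snapshot('side')[:,:,::-1];cv2.imwrite('pics/s7.png',s)
u,v=proj('side',o['tool_pos']).astype(int)
A=cv2.resize(w[100:260,160:360],(500,400),interpolation=cv2.INTER_CUBIC)
B=cv2.resize(s[v-40:v+40,u-30:u+30],(300,400),interpolation=cv2.INTER_CUBIC)
cv2.imwrite('pics/c7.png',np.hstack([A,B]))
```

```text
13.0 [ 0.4688 -0.2384  0.1526] [ 1.6117 -0.2902 -1.1282] 0.06756173849875927
```

View pics/c7.png

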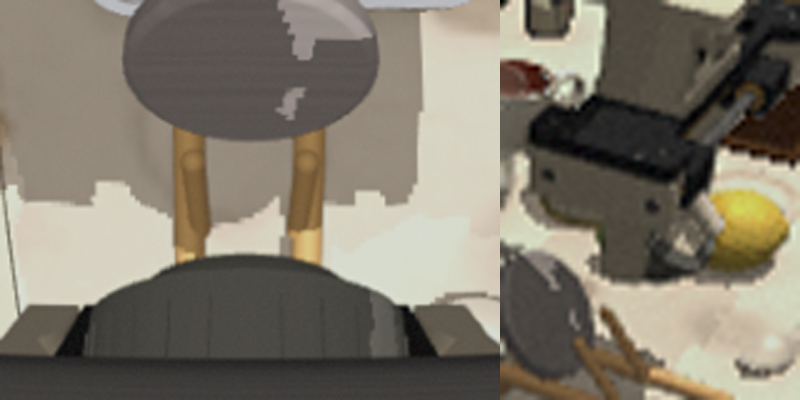

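The lid is held by the band (opening 67.6 mm) and clear of the rack, still tilted. I'll take it to the free middle of the board to level it there: the shoulder touching first turns the handle up.

Emit:
apply_moves(
  targets=[
    {"travel": [0,0,-20],"roll": 0,"jaw": 50},
    {"travel": [0,0,-20],"roll": 0,"jaw": 50},
    {"travel": [2,-36,0],"roll": 0,"jaw": 50},
    {"travel": [2,-36,0],"roll": 0,"jaw": 50},
    {"travel": [2,-36,0],"roll": 0,"jaw": 50},
    {"travel": [2,-36,0],"roll": 0,"jaw": 50},
    {"travel": [2,-36,0],"roll": 0,"jaw": 50},
    {"travel": [2,-36,0],"roll": 0,"jaw": 50},
    {"travel": [2,-36,0],"roll": 0,"jaw": 50},
    {"travel": [2,-36,0],"roll": 0,"jaw": 50},
  ],
)

```text
clock: 14.1
tool_pos: [0.495, 0.0502, 0.1883]
orientation: [180.0, 0.1, -2.5]
force: [1.2, 0.8, -1.1]
opening: 0.0672
gripper_force: 30.0
```

Emit:
apply_moves(
  targets=[
    {"travel": [1,-36,0],"roll": 0,"jaw": 50},
    {"travel": [0,0,20],"roll": 0,"jaw": 50},
    {"travel": [0,0,40],"roll": 0,"jaw": 50},
    {"travel": [0,0,30],"roll": 0,"jaw": 50},
    {"travel": [0,0,20],"roll": 0,"jaw": 50},
    {"travel": [0,0,10],"roll": 0,"jaw": 50},
    {"travel": [0,0,0],"roll": 0,"jaw": 50},
    {"travel": [0,0,0],"roll": 0,"jaw": 50},
  ],
)

```text
clock: 14.9
tool_pos: [0.4987, 0.0849, 0.0697]
orientation: [180.0, -0.0, -2.5]
force: [0.0, -0.6, -0.7]
opening: 0.0674
gripper_force: 30.0
```

Emit:
apply_moves(
  targets=[
    {"travel": [0,0,4],"roll": 0,"jaw": 50},
    {"travel": [0,0,4],"roll": 0,"jaw": 50},
    {"travel": [0,0,3],"roll": 0,"jaw": 50},
    {"travel": [0,0,0],"roll": 0,"jaw": 50},
  ],
)

```text
clock: 15.3
tool_pos: [0.4982, 0.0847, 0.0582]
orientation: [180.0, 0.0, -2.5]
force: [0.6, -0.2, -1.7]
opening: 0.0674
gripper_force: 30.0
```

Emit:
apply_moves(
  targets=[
    {"travel": [0,0,2],"roll": 0,"jaw": 50},
    {"travel": [0,0,2],"roll": 0,"jaw": 50},
    {"travel": [0,0,0],"roll": 0,"jaw": 50},
  ],
)

```text
clock: 15.6
tool_pos: [0.4986, 0.0849, 0.0544]
orientation: [-180.0, -0.0, -2.5]
force: [-1.1, 0.8, 0.9]
opening: 0.0675
gripper_force: 30.0
```

Emit:
apply_moves(
  targets=[
    {"travel": [0,0,2],"roll": 0,"jaw": 50},
    {"travel": [0,0,1],"roll": 0,"jaw": 50},
    {"travel": [0,0,0],"roll": 0,"jaw": 50},
  ],
)

```text
clock: 15.9
tool_pos: [0.4999, 0.0851, 0.0531]
orientation: [-180.0, -0.2, -2.4]
force: [-0.1, -2.1, 15.3]
opening: 0.0672
gripper_force: 30.0
```

Emit:
apply_moves(
  targets=[
    {"travel": [0,0,2],"roll": 0,"jaw": 50},
    {"travel": [0,0,0],"roll": 0,"jaw": 50},
  ],
)

```text
clock: 16.1
tool_pos: [0.5013, 0.0852, 0.0519]
orientation: [-180.0, -0.3, -2.4]
force: [2.3, -5.6, 20.0]
opening: 0.0674
gripper_force: 30.0
```

Emit:
apply_moves(
  targets=[
    {"travel": [2,0,1],"roll": 0,"jaw": 50},
    {"travel": [2,0,1],"roll": 0,"jaw": 50},
    {"travel": [2,0,1],"roll": 0,"jaw": 50},
    {"travel": [0,0,0],"roll": 0,"jaw": 50},
  ],
)

```text
clock: 16.5
tool_pos: [0.5069, 0.0851, 0.0485]
orientation: [-179.9, -0.3, -2.4]
force: [1.0, -1.9, 16.3]
opening: 0.0671
gripper_force: 30.0
```

Emit:
apply_moves(
  targets=[
    {"travel": [2,0,1],"roll": 0,"jaw": 50},
    {"travel": [2,0,1],"roll": 0,"jaw": 50},
    {"travel": [2,0,1],"roll": 0,"jaw": 50},
    {"travel": [0,0,0],"roll": 0,"jaw": 50},
  ],
)

```text
clock: 16.9
tool_pos: [0.5125, 0.0848, 0.0455]
orientation: [-179.9, -0.2, -2.4]
force: [-1.8, -0.9, 18.7]
opening: 0.0677
gripper_force: 30.0
```

Emit:
apply_moves(
  targets=[
    {"travel": [1,0,1],"roll": 0,"jaw": 50},
    {"travel": [1,0,1],"roll": 0,"jaw": 50},
    {"travel": [0,0,0],"roll": 0,"jaw": 50},
  ],
)

```text
clock: 17.2
tool_pos: [0.5151, 0.0848, 0.0439]
orientation: [-179.9, -0.3, -2.4]
force: [0.7, -2.4, 19.0]
opening: 0.0672
gripper_force: 30.0
```

Emit:
apply_moves(
  targets=[
    {"travel": [1,0,1],"roll": 0,"jaw": 50},
    {"travel": [1,0,1],"roll": 0,"jaw": 50},
    {"travel": [0,0,0],"roll": 0,"jaw": 50},
  ],
)

```text
clock: 17.5
tool_pos: [0.5176, 0.0848, 0.0421]
orientation: [-179.9, -0.3, -2.4]
force: [2.4, -4.3, 19.8]
opening: 0.0671
gripper_force: 30.0
```

Emit:
apply_moves(
  targets=[
    {"travel": [0,0,1],"roll": 0,"jaw": 50},
    {"travel": [0,0,0],"roll": 0,"jaw": 50},
  ],
)

```text
clock: 17.7
tool_pos: [0.5182, 0.0848, 0.0414]
orientation: [-179.9, -0.4, -2.4]
force: [4.0, -5.9, 20.3]
opening: 0.0672
gripper_force: 30.0
```

Emit:
apply_moves(
  targets=[
    {"travel": [0,0,-1],"roll": 0,"jaw": 60},
    {"travel": [0,0,0],"roll": 0,"jaw": 72},
    {"travel": [0,0,0],"roll": 0,"jaw": 87},
    {"travel": [0,0,0],"roll": 0,"jaw": 87},
    {"travel": [0,0,-10],"roll": 0,"jaw": 87},
    {"travel": [0,0,-40],"roll": 0,"jaw": 87},
    {"travel": [0,0,-45],"roll": 0,"jaw": 87},
    {"travel": [-27,0,-30],"roll": 2.4,"jaw": 87},
    {"travel": [-30,0,0],"roll": -4.8,"jaw": 87},
    {"travel": [0,0,0],"roll": 0,"jaw": 87},
  ],
)

```text
clock: 18.7
tool_pos: [0.4549, 0.0876, 0.1659]
orientation: [-179.9, -0.1, 0.1]
force: [0.2, 0.5, -0.2]
opening: 0.0871
gripper_force: 0.0
```

Emit:
apply_moves(
  targets=[
    {"travel": [0,0,0],"roll": 0,"jaw": 87},
    {"travel": [0,0,0],"roll": 0,"jaw": 87},
  ],
)

```text
clock: 18.9
tool_pos: [0.4579, 0.088, 0.1646]
orientation: [-180.0, -0.0, -0.1]
force: [0.7, -0.2, -0.1]
opening: 0.0872
gripper_force: 0.0
```

Run:
```python
from h import *
o=ctrl.get_obs();print(o['clock'],o['tool_pos'],o['orientation'],o['force'])
w=ctrl.snapshot('wrist')[:,:,::-1];cv2.imwrite('pics/w8.png',w)
cx,cy=proj('wrist',[.518,.085,.046],o);print(cx,cy)
g=w.astype(int);hsv=cv2.cvtColor(w,cv2.COLOR_BGR2HSV)
low=((hsv[...,1]<70)).astype(np.uint8)  # grey, unlike wood
m=np.zeros_like(low);m[max(0,int(cy)-60):int(cy)+60,int(cx)-60:int(cx)+60]=1
low&=m
n,l,st,ce=cv2.connectedComponentsWithStats(low)
for i in range(1,n):
    if st[i,4]>80: print(st[i],ce[i])
# ascii: B dark grey, W bright, . wood
for y in range(int(cy)-56,int(cy)+58,4):
    print(y,''.join('.' if hsv[y,x,1]>=70 else ('W' if hsv[y,x,2]>130 else 'w' if hsv[y,x,2]>90 else 'B') for x in range(int(cx)-60,int(cx)+62,2)))
```

```text
18.9 [0.4579 0.088  0.1646] [-179.9987   -0.0192   -0.1123] [ 0.6578 -0.1859 -0.1152]
261.98408869759476 125.49503345454666
[ 224   86   77   77 4721] [261.992  123.8511]
69 .............................................................
73 .............................................................
77 .............................................................
81 .............................................................
85 .............................................................
89 ......................wBBwwwwwwwwWWWWwww.....................
93 ...................BBwwwwwwwwwwwwwWWWWWWWW...................
97 .................BwwwwwwwwwWWWWWWWWWWWWWWWWWw................
101 ...............wwwwwwwwWWWWWWWWWWWWWWWWWWWWWWWw..............
105 ..............BwwwwwwWWWWWWWWWWWWWWWWWWWWWWWWWwB.............
109 .............BwwwwwWWWWWWWWWWWWWWWWWWWWWWWWWWWwwB............
113 ............wwwwwwWWWWWWWWWWWWWWWWWWWWWWWWWWWwwwwB...........
117 ............BwwwwWWWWWWWWWWWWWWWWWWWWWWWWWWWWwwwwB...........
121 ............BwwwwWWWWWWWWWWwWWWWWWWWWWWWWWWWWwwwwB...........
125 .........
[... 276 characters left out ...]
WWWWWWwWWWWWWwWWWWWWWWWWwwBB............
145 ...............BwwwwwwWWWWWwWWWWWWWWWWWWWWWWWwB..............
149 ................BBwwwwwwwWWWwwwwwWWWWWWWWWWWWB...............
153 ..................BBBBwwwwBBwwwWWWWWWWWWWWWw.................
157 .....................BBBwBwBwBWWWWWWWWWWw....................
161 ..........................BBBBwWWwww.........................
165 .............................................................
169 .............................................................
173 .............................................................
177 .............................................................
181 .............................................................
```

The mask shows a round 77×77 px disc with the bar running radially, so the lid now stands level on its neck. Locating it for the regrasp.

Run:
```python
from h import *
o=ctrl.get_obs();w=cv2.imread('pics/w8.png');hsv=cv2.cvtColor(w,cv2.COLOR_BGR2HSV)
m=np.zeros(w.shape[:2],np.uint8);m[70:175,210:320]=(hsv[70:175,210:320,1]<70)
c=max(cv2.findContours(m,0,1)[0],key=cv2.contourArea);h=cv2.convexHull(c)
(x,y),r=cv2.minEnclosingCircle(c);e=cv2.fitEllipse(h);print(x,y,r,e)
print(onz('wrist',e[0],.044,o),onz('wrist',(x,y),.044,o), o['tool_pos'])
for a in range(0,360,90):
    print(proj('wrist',[.5176+.034*np.cos(np.radians(a)),.085+.034*np.sin(np.radians(a)),.044],o))
```

```text
261.8798522949219 123.95053100585938 39.09208679199219 ((261.95501708984375, 123.80252075195312), (77.3969955444336, 77.87669372558594), 110.5938949584961)
[0.5194 0.0849 0.044 ] [0.5192 0.0849 0.044 ] [0.458  0.0879 0.1643]
[261.7203  86.4966]
[222.1945 126.2665]
[261.8268 164.8853]
[301.2748 126.2045]
```

Emit:
apply_moves(
  targets=[
    {"travel": [30.5,1.5,0],"roll": 0,"jaw": 87},
    {"travel": [30.5,1.5,0],"roll": 0,"jaw": 87},
    {"travel": [0,0,35],"roll": 0,"jaw": 87},
    {"travel": [0,0,35],"roll": 0,"jaw": 87},
    {"travel": [0,0,25],"roll": 0,"jaw": 87},
    {"travel": [0,0,15],"roll": 0,"jaw": 87},
    {"travel": [0,0,9],"roll": 0,"jaw": 87},
    {"travel": [0,0,0],"roll": 0,"jaw": 87},
    {"travel": [0,0,0],"roll": 0,"jaw": 87},
  ],
)

```text
clock: 19.85
tool_pos: [0.519, 0.0848, 0.0456]
orientation: [180.0, -0.0, -0.1]
force: [-0.1, 0.8, -0.6]
opening: 0.0867
gripper_force: 0.0
```

Emit:
apply_moves(
  targets=[
    {"travel": [0,0,0],"roll": 0,"jaw": 75},
    {"travel": [0,0,0],"roll": 0,"jaw": 70},
    {"travel": [0,0,0],"roll": 0,"jaw": 66},
    {"travel": [0,0,0],"roll": 0,"jaw": 55},
    {"travel": [0,0,0],"roll": 0,"jaw": 50},
    {"travel": [0,0,0],"roll": 0,"jaw": 50},
    {"travel": [0,0,0],"roll": 0,"jaw": 50},
  ],
)

```text
clock: 20.55
tool_pos: [0.5188, 0.0849, 0.0459]
orientation: [-180.0, -0.0, -0.1]
force: [-1.8, 0.3, 7.0]
opening: 0.0673
gripper_force: 30.0
```

Emit:
apply_moves(
  targets=[
    {"travel": [0,0,-10],"roll": 0,"jaw": 50},
    {"travel": [0,0,-30],"roll": 0,"jaw": 50},
    {"travel": [0,0,-40],"roll": 0,"jaw": 50},
    {"travel": [0,0,-30],"roll": 0,"jaw": 50},
    {"travel": [-2,41,0],"roll": 0,"jaw": 50},
    {"travel": [-2,41,0],"roll": 0,"jaw": 50},
    {"travel": [-1,41,0],"roll": 0,"jaw": 50},
    {"travel": [0,0,0],"roll": 0,"jaw": 50},
    {"travel": [0,0,0],"roll": 0,"jaw": 50},
    {"travel": [0,0,0],"roll": 0,"jaw": 50},
  ],
)

```text
clock: 21.55
tool_pos: [0.5133, -0.0379, 0.1555]
orientation: [-180.0, -0.0, -0.1]
force: [-0.1, -0.3, -0.5]
opening: 0.0674
gripper_force: 30.0
```

Emit:
apply_moves(
  targets=[
    {"travel": [0,0,15],"roll": 0,"jaw": 50},
    {"travel": [0,0,10],"roll": 0,"jaw": 50},
    {"travel": [0,0,0],"roll": 0,"jaw": 50},
    {"travel": [0,0,0],"roll": 0,"jaw": 50},
  ],
)

```text
clock: 21.95
tool_pos: [0.5133, -0.0378, 0.1303]
orientation: [180.0, 0.0, -0.0]
force: [0.5, -0.0, -1.1]
opening: 0.0671
gripper_force: 30.0
```

Emit:
apply_moves(
  targets=[
    {"travel": [0.6,0,8],"roll": 0,"jaw": 50},
    {"travel": [0,0,6],"roll": 0,"jaw": 50},
    {"travel": [0,0,3],"roll": 0,"jaw": 50},
    {"travel": [0,0,2],"roll": 0,"jaw": 50},
    {"travel": [0,0,2],"roll": 0,"jaw": 50},
    {"travel": [0,0,2],"roll": 0,"jaw": 50},
    {"travel": [0,0,0],"roll": 0,"jaw": 50},
  ],
)

```text
clock: 22.65
tool_pos: [0.5138, -0.0383, 0.1072]
orientation: [180.0, 0.0, -0.1]
force: [0.1, -0.0, -2.3]
opening: 0.0672
gripper_force: 30.0
```

Emit:
apply_moves(
  targets=[
    {"travel": [0,0,2],"roll": 0,"jaw": 50},
    {"travel": [0,0,2],"roll": 0,"jaw": 50},
    {"travel": [0,0,1],"roll": 0,"jaw": 50},
    {"travel": [0,0,0],"roll": 0,"jaw": 50},
  ],
)

```text
clock: 23.05
tool_pos: [0.5138, -0.0383, 0.1022]
orientation: [180.0, 0.0, -0.1]
force: [0.7, -0.9, -1.3]
opening: 0.0675
gripper_force: 30.0
```

Emit:
apply_moves(
  targets=[
    {"travel": [0,0,1],"roll": 0,"jaw": 50},
    {"travel": [0,0,1],"roll": 0,"jaw": 50},
    {"travel": [0,0,1],"roll": 0,"jaw": 50},
    {"travel": [0,0,0],"roll": 0,"jaw": 50},
  ],
)

```text
clock: 23.45
tool_pos: [0.5138, -0.0383, 0.0992]
orientation: [180.0, 0.0, -0.1]
force: [-0.5, -0.3, -1.6]
opening: 0.0672
gripper_force: 30.0
```

Emit:
apply_moves(
  targets=[
    {"travel": [0,0,1],"roll": 0,"jaw": 50},
    {"travel": [0,0,1],"roll": 0,"jaw": 50},
    {"travel": [0,0,1],"roll": 0,"jaw": 50},
    {"travel": [0,0,0],"roll": 0,"jaw": 50},
  ],
)

```text
clock: 23.85
tool_pos: [0.5138, -0.0383, 0.0962]
orientation: [180.0, 0.0, -0.1]
force: [0.1, 0.2, -1.2]
opening: 0.0671
gripper_force: 30.0
```

Neck in without contact. The last 2–3 mm to the rim, gently.

Emit:
apply_moves(
  targets=[
    {"travel": [0,0,1],"roll": 0,"jaw": 50},
    {"travel": [0,0,0.7],"roll": 0,"jaw": 50},
    {"travel": [0,0,0],"roll": 0,"jaw": 50},
  ],
)

```text
clock: 24.15
tool_pos: [0.5138, -0.0382, 0.0946]
orientation: [180.0, 0.0, -0.1]
force: [-0.9, -1.0, -0.8]
opening: 0.0676
gripper_force: 30.0
```

Emit:
apply_moves(
  targets=[
    {"travel": [0,0,0.6],"roll": 0,"jaw": 50},
    {"travel": [0,0,0],"roll": 0,"jaw": 50},
  ],
)

```text
clock: 24.35
tool_pos: [0.5139, -0.0383, 0.0942]
orientation: [180.0, -0.0, -0.1]
force: [-0.6, -0.8, -0.8]
opening: 0.0673
gripper_force: 30.0
```

Emit:
apply_moves(
  targets=[
    {"travel": [0,0,0.6],"roll": 0,"jaw": 50},
    {"travel": [0,0,0],"roll": 0,"jaw": 50},
  ],
)

```text
clock: 24.55
tool_pos: [0.514, -0.0382, 0.0941]
orientation: [180.0, -0.0, -0.1]
force: [-2.2, 0.5, 7.5]
opening: 0.0671
gripper_force: 30.0
```

Emit:
apply_moves(
  targets=[
    {"travel": [0,0,0.5],"roll": 0,"jaw": 50},
    {"travel": [0,0,0],"roll": 0,"jaw": 50},
  ],
)

```text
clock: 24.75
tool_pos: [0.514, -0.0382, 0.0941]
orientation: [180.0, -0.0, -0.1]
force: [-4.8, 0.6, 11.9]
opening: 0.0673
gripper_force: 30.0
```

Contact at the predicted height (0.0941 against 0.0939). Releasing and backing off to check.

Emit:
apply_moves(
  targets=[
    {"travel": [0,0,-0.9],"roll": 0,"jaw": 50},
    {"travel": [0,0,0],"roll": 0,"jaw": 69},
    {"travel": [0,0,0],"roll": 0,"jaw": 78},
    {"travel": [0,0,0],"roll": 0,"jaw": 87},
    {"travel": [0,0,0],"roll": 0,"jaw": 87},
    {"travel": [0,0,-20],"roll": 0,"jaw": 87},
    {"travel": [0,0,-40],"roll": 0,"jaw": 87},
    {"travel": [0,0,-40],"roll": 0,"jaw": 87},
    {"travel": [-30,0,0],"roll": 0,"jaw": 87},
    {"travel": [-30,0,0],"roll": 0,"jaw": 87},
  ],
)

```text
clock: 25.75
tool_pos: [0.4541, -0.038, 0.1947]
orientation: [-180.0, -0.1, -0.1]
force: [-0.8, -0.1, -0.7]
opening: 0.087
gripper_force: 0.0
```

Emit:
apply_moves(
  targets=[
    {"travel": [0,0,0],"roll": 0,"jaw": 87},
    {"travel": [0,0,0],"roll": 0,"jaw": 87},
    {"travel": [0,0,0],"roll": 0,"jaw": 87},
  ],
)

```text
clock: 26.05
tool_pos: [0.4546, -0.038, 0.194]
orientation: [180.0, -0.0, -0.1]
force: [0.9, 0.1, -0.2]
opening: 0.0867
gripper_force: 0.0
```

Run:
```python
from h import *
o=ctrl.get_obs();print(o['clock'],o['tool_pos'],o['orientation'],o['force'])
w=ctrl.snapshot('wrist')[:,:,::-1];cv2.imwrite('pics/w9.png',w);hsv=cv2.cvtColor(w,cv2.COLOR_BGR2HSV)
cx,cy=proj('wrist',[.514,-.0382,.092],o);X,Y=int(cx),int(cy);print(cx,cy)
for y in range(Y-64,Y+64,4):
    print(y,''.join('.' if hsv[y,x,1]>=70 else ('W' if hsv[y,x,2]>130 else 'w' if hsv[y,x,2]>90 else 'B' if hsv[y,x,2]>45 else '#') for x in range(X-60,X+62,2)))
for a in range(0,360,90):
    print(proj('wrist',[.514+.034*np.cos(np.radians(a)),-.0382+.034*np.sin(np.radians(a)),.092],o))
m=np.zeros(w.shape[:2],np.uint8);S=np.s_[Y-54:Y+54,X-54:X+54];m[S]=(hsv[S][...,1]<70)&(hsv[S][...,2]>45)
c=max(cv2.findContours(m,0,1)[0],key=cv2.contourArea);e=cv2.fitEllipse(cv2.convexHull(c));print(e,onz('wrist',e[0],.092,o))
```

```text
26.05 [ 0.4546 -0.038   0.194 ] [179.9963  -0.0335  -0.0838] [ 0.9375  0.1455 -0.2298]
258.67434107512213 126.92076424184509
62 WWWWWWWWWWWWWWWWWWWWWWWWWWWWWWWWWWWWWWWWWWWWWWWWWWWWWWWWWWWWW
66 ......................................................WWWWWWW
70 .......................................................WWWWWW
74 .......................................................WWWWWW
78 .......................................................WWWWWW
82 .......................................................WWWWWW
86 .........................wBBBBBBBBBwW..................WWWWWW
90 ....................wBwwwwwwwwwwwwwwWWWww..............WWWWWW
94 .................BBwwwwwwwwwwwwwwwwwWWWWWWWw...........WWWWWW
98 ...............BwwwwwwwwwwWWWWWWWWWWwwWWWWWWWw.........WWWWWW
102 ..............BwwwwwwwWWWWWWWWWWWWWWWWWWWWWWWWWw.......WWWWWW
106 ............BwwwwwwWWWWWWWWWWWWWWWWWWWWWWWWWWWWWw......WWWWWW
110 ...........BwwwwwwWWWWWWWWWWWWWWWWWWWWWWWWWWWWWWWB.....WWWWWW
114 ...........wwwwwwWWWWWWWWWWWWWWWWWWWWWWWWWWWWWWWWwB....WWWWWW
118 ..........BwwwwwWWWWWWWWWWWWWWWWWWwWWWWWWWWWWWWWWwB....WW
[... 633 characters left out ...]
wwwBwBWWWWWWWw..........WWWWWWW
162 ....................BBBBwBBwwBBBBwWWWWWWw.............WWWWWWW
166 .........................BBBBBBBwwww..................WWWWWWW
170 ......................................................WWWWWWW
174 ......................................................WWWWWWW
178 ......................................................WWWWWWW
182 ......................................................WWWWWWW
186 ......................................................WWWWWWW
[258.596   84.5792]
[216.1518 127.4358]
[258.7431 168.8764]
[301.1838 127.2978]
((258.3578796386719, 126.04536437988281), (82.98153686523438, 84.08294677734375), 100.1195068359375) [ 0.5147 -0.0379  0.092 ]
```

The lid is round in view, at the predicted size and centred to about 1 mm on the bowl. The gripper is clear, so I'm handing in.

```bash
python3 -c "
from plant import ctrl
print(ctrl.close_job())"
```

```text
the job is handed in; nothing more can be done
None
```

The chopper is back together and handed in: by my last measurements the blade column is down on its pin and the lid sits level on the bowl, centred to about 1 mm. The judge's result was not shown.

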